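Show the marble ball in its brass dish on a video call

TASK

A buyer on a video call wants to look at the marble ball in the brass dish: lift the dish by the wooden grip of its handle and hold it up about 20 cm in front of the webcam, the ball level with the lens and in the middle of the view. There, first tip it about 10 degrees towards the webcam for a second so that he sees into it and the ball rolls a little his way, bring it level so that the ball comes back to rest in the middle, and only then give it a quarter turn, level and with the ball staying in the middle, so that the handle, whose leg stood before the ball, arches square across the view. Never let the ball run to the rim, do not touch it or disturb anything else, and finish still holding the dish there, level and steady.

Things in the scene. Friction and masses are not known exactly. Their poses are not given: they have to be found in the camera images.
- dish: loose round brass dish, 150 mm across, rim 28 mm high, 0.25 to 0.5 kg, on a flat foot 72 mm across; inside a shallow bowl (curvature radius 150 mm, a flat 20 mm across at the bottom). A fixed brass strap handle, 18 mm wide and 3 mm thick, arches over it from rim to rim. Origin: centre of the foot's underside; z up; x runs from leg to leg of the handle, at the start roughly towards the webcam; y is square to the arch
- dish_grip (a point): centre of the boxwood grip at the top of the dish's handle, straight above the centre of the dish, 120 mm above the foot's underside; the grip is a straight bar 56 mm long (along x), 16 mm wide (along y, the width to grasp) and 14 mm high; axes as dish
- dish_floor (a point): centre of the dish's inner floor, 8 mm above the foot's underside; axes as dish
- ball_center (a point): centre of the loose polished marble ball, 36 mm across, 65 g, which rolls very freely; it starts at rest in the middle of the dish, its centre 18 mm above the dish's floor and 94 mm below the centre of the grip
- webcam_lens (a point): front of the lens of the black webcam (96 mm wide, 30 mm high, 26 mm deep) on its mini tripod, standing fixed on the desk beyond the glass shelf, lens 180 mm above the desk; the webcam looks level along this point's -x (roughly towards the robot); y is sideways, z up
- webcam: the webcam with its tripod (three legs, spread 110 mm, 195 mm high over all), fixed; origin on the desk under it, 16 mm behind the lens; looks along its -x
- shelf: fixed low shelf of smoked glass, 260 mm (x) by 1000 mm (y), top 50 mm above the desk, on brass standoffs, with a shallow maple drawer case (170 x 200 x 56 mm, brass pull) fixed on its left (+y) end; origin on the desk under its centre. Dish and small pieces stand on it
- milk_thimble: bystander: white milk glass thimble, 25 mm high, 19 mm across, loose on the shelf behind the dish; origin at its underside
- copper_thimble: bystander: copper thimble with a dented side, 25 mm high, 19 mm across, loose on the shelf behind the dish; origin at its underside
- egg: bystander: turquoise cloisonne egg on a small brass stand, 49 mm high, 33 mm across, loose on the shelf behind the dish; origin at its underside
- spool_stool: bystander: boxwood spool holder like a tiny three-legged stool carrying a spool, 50 mm high, 44 mm across, loose on the shelf behind the dish; origin at its underside
There are look-alikes about, which are no part of the job. What is shaped like the part that bears ball_center but green or purple is not meant. Of the things shaped like the webcam, the black one is meant.

How it is judged:
By the outcome, as a careful person would: the job done as asked, in the order asked, and still so for the second after the job is handed in, while the arm keeps its last pose, push and grip.
It also fails if it takes over 54 s, if anything falls off the work surface, if the arm or the gripper's body presses on something with over 40 N, if the wrist force passes 120 N, or if a joint passes its speed limit or range.

ROBOT

A 7-joint arm with a two-finger parallel gripper is mounted at the origin on the work surface. World frame = base frame: x ahead of the robot, y to its left, z up, the work surface at z = 0. Lengths are in mm, angles in rad, forces in N, time in s.
With the tool pointing down it reaches from about 400 to 875 mm from the base axis. Payload 6.5 kg.
Tool frame: the origin (TCP) lies on the centre line of the jaws, within the pads' length; the fingertips stand tip_reach ahead of it and the grasp point (between the pads) lies 5 mm behind it (tip_reach is the distance from the TCP to the fingertips, in mm); z points along the fingers, x is the direction in which the jaws open and shut, and the axes are right-handed (so a half turn about z gives the same grasp; the last joint's range is limited). The gripper opens to 85 mm and grips with 20 to 120 N. Pads are 22 mm wide; open, the fingers measure 114 mm over their backs; the gripper's body (76 mm by 85 mm) begins 54 mm behind the grasp point. The pads swing forward as they close: fully open they stand 13 mm farther back than shut.
Start: joints at [-1.246, 0.536, -0.004, 1.538, 0.003, 1.067, -0.071], TCP at [247.598, 600.987, 245.29] pointing down, gripper open.
Joint ranges: [-2.7, 2.7], [-0.37, 2.16], [-1.27, 1.26], [0.24, 2.4], [-1.31, 4.45], [0.19, 1.91], [-2.76, 2.76]. Speed limits (rad/s): [2.39, 2.39, 3.14, 3.14, 3.14, 3.14, 3.14].

INTERFACE

Orientations are given as a unit quaternion [w, x, y, z].
In Python, from station import read_state, snapshot, hand_in, tip_reach gives the robot as it stands.
- The arm moves only by the tool arm_command, never from a script. Its argument "deltas" is a list of rows, each an object with "linear": the shift along the tool's x, y, z in m, a list of three; "delta_rot": the turn, a rotation vector about the tool's x, y, z in rad, a list of three; "claw": the finger opening in m, from 0 to 0.0854. In form: [{"linear": [tx, ty, tz], "delta_rot": [wx, wy, wz], "claw": claw}, ...]. A call has 1 to 12 rows; each row is the pose to reach, as a shift and turn from the pose commanded when the call began, along the tool's axes at that moment; what a row does not reach only later rows make up. A row lasts 1/12 s, in which the tool goes at most 41.7 mm and 7.16 degrees, less where a joint would pass 70% of its speed; a pose out of reach is approached as far as the arm can. A call with a gripper value outside its range is refused whole. The fingers move at their own pace and stop on an object; the grip force is fixed at half the most. Time passes only in rows, so rows that repeat a pose let the fingers close. It gives the time, the measured TCP pose, the force and the opening at its end, in the units of the state.
- read_state(): the state, without advancing time (a new reading comes with each control period).
- snapshot(name): name is "scene" or "top" or "wrist"; returns a dict with "img" (420x560x3 uint8, blue, green, red), "z_map" (420x560 float32, mm along the optical axis (not along the pixel's ray), 0 where there is no reading), "fovy" (degrees; the focal length in pixels is half the picture's height over the tangent of half this angle, whatever the lens; pixels are square), "cx", "cy" (the principal point, pixels), "k1" (the pictures are not rectified: a ray, as slopes to the right and down, at radius r is drawn at 1 + k1 r^2 times it, then the intrinsics apply), "pose" (4x4, takes a point from camera to world coordinates). Camera axes: x right, y down, z forward; pixel columns grow to the right and rows downward; lengths in mm; the calibration is good to about 2 mm. A picture is of the moment at which its call begins.
- hand_in(): hands the job in, once; it reports no verdict.
The state is a dict: "time": time; "qpos": joint angles; "qvel": joint speeds; "joint_efforts": joint torques, N m; "ee_pos": TCP position; "orientation": TCP orientation; "force": force on the tool from outside, world axes, zero at the start; "ft_torque": the same for the moment, N m; "gripper_width": finger opening in mm.
Only numpy, scipy, OpenCV 4.12 (cv2) and the standard library are available. Lean on these libraries where they do the work, as an engineer would, in place of code of your own. Each camera call takes 0.05 s, during which the arm holds its last target. There are 200 camera calls.

## Working session

There is one attempt and no reset: what is moved stays moved. The work goes in short steps, Python scripts to look and compute and a tool call to move; the robot and the scene stay as the last step left them, time stands still between calls to the robot, and variables do not carry over. Pictures are saved under pics/ and viewed, about 8 in all and at most 12, crops included, and the job is handed in when it is done.

Besides the shell and the picture viewer there is one more tool, called after "Request:" by a JSON object that holds its "method" and its "body", one argument or row to a line. arm_command: Moves the arm, as the interface text tells. Its arguments: {"type":"object","properties":{"deltas":{"type":"array"}},"required":["deltas"]}

```bash
mkdir -p pics; cat > h.py <<'E'
import numpy as np, cv2
from station import *
def snap(n,f=None):
    s=snapshot(n)
    if f: cv2.imwrite('pics/'+f,s['img'])
    return s
def ray(s,u,v):
    f=210/np.tan(np.radians(s['fovy'])/2)
    K=np.array([[f,0,s['cx']],[0,f,s['cy']],[0,0,1]])
    p=cv2.undistortPoints(np.array([[[u,v]]],float),K,np.array([s['k1'],0,0,0.]))[0,0]
    return np.array([p[0],p[1],1.])
def pt(s,u,v,z=None):
    d=ray(s,u,v);T=np.array(s['pose'])
    if z is None: return T[:3,:3]@(d*s['z_map'][int(round(v)),int(round(u))])+T[:3,3]
    w=T[:3,:3]@d; return T[:3,3]+w*(z-T[2,3])/w[2]
E
python3 - <<'E'
from h import *
import pickle
a={n:snap(n) for n in ('scene','top')}
pickle.dump(a,open('a.pkl','wb'))
cv2.imwrite('pics/scene.png',a['scene']['img']);cv2.imwrite('pics/top.png',a['top']['img'])
for n in a: print(n,np.round(a[n]['pose'],3).tolist(),a[n]['fovy'],a[n]['k1'])
s=read_state();print(s, tip_reach() if callable(tip_reach) else tip_reach)
E
```

```text
scene [[-0.725, 0.376, -0.576, 1103.399], [0.688, 0.384, -0.616, 567.677], [-0.011, -0.843, -0.537, 624.164], [0.0, 0.0, 0.0, 1.0]] 45.37162433596069 0.014646475386500891
top [[0.011, -0.986, 0.164, 384.897], [-1.0, -0.011, 0.005, -8.693], [-0.004, -0.164, -0.986, 1323.53], [0.0, 0.0, 0.0, 1.0]] 46.646743852598235 -0.1774210679908089
{'time': 0.1, 'qpos': array([-1.24621056,  0.53711661, -0.00443901,  1.53877325,  0.00259117,
        1.06731759, -0.07120697]), 'qvel': array([-0.00069506, -0.00137179,  0.00094287, -0.00344756,  0.00021373,
       -0.00153081, -0.00015889]), 'joint_efforts': array([ 3.15206555e-03, -5.84569108e+01,  1.05232313e+00, -2.59779239e+01,
        1.26537628e-02,  4.52540698e-03,  3.28963131e-05]), 'ee_pos': array([247.39253536, 600.47817975, 244.48411939]), 'orientation': array([ 4.92613356e-04,  8.30920556e-01,  5.56390494e-01, -6.36070576e-04]), 'force': array([ 1.15789557, -0.42448321, -0.54435214]), 'ft_torque': array([-0.03367678, -0.00904238, -0.01461865]), 'gripper_width': 85.51300847449963} 14.0
```

View pics/scene.png

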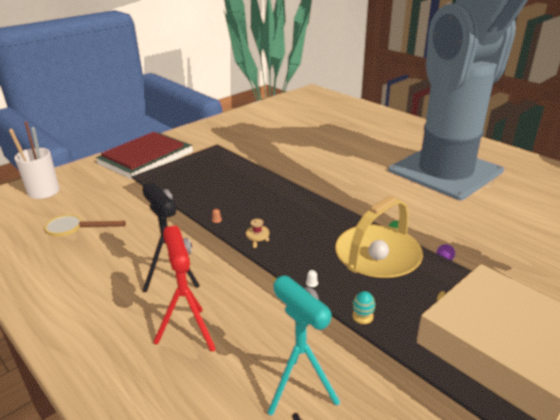

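View pics/top.png

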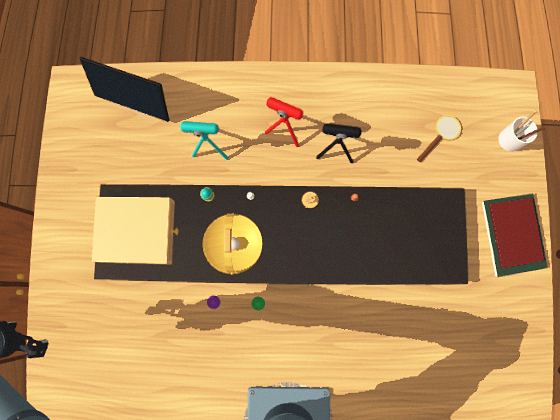

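The top view shows the webcams: black (341,131), red (285,107) and teal (200,128). The black one is meant. The dish is at (233,243) with a white marble in it. The green (258,303) and purple (213,302) balls are look-alikes lying on the desk. Next I measure and confirm in one crop.

```bash
cat > m.py <<'E'
from h import *
import pickle
a=pickle.load(open('a.pkl','rb'))
def cloud(s):
    f=210/np.tan(np.radians(s['fovy'])/2)
    v,u=np.mgrid[0:420,0:560]
    K=np.array([[f,0,s['cx']],[0,f,s['cy']],[0,0,1]])
    p=cv2.undistortPoints(np.stack([u,v],-1).reshape(-1,1,2).astype(float),K,np.array([s['k1'],0,0,0.])).reshape(420,560,2)
    d=np.dstack([p,np.ones((420,560))])*s['z_map'][...,None]
    T=np.array(s['pose']);return d@T[:3,:3].T+T[:3,3]
def pca(P):
    c=(P[:,:2].min(0)+P[:,:2].max(0))/2
    r=cv2.minAreaRect(P[:,:2].astype(np.float32)); return r
if __name__=='__main__':
    for n in a:
        s=a[n];P=cloud(s);hsv=cv2.cvtColor(s['img'],cv2.COLOR_BGR2HSV);V=hsv[...,2]
        C=pt(a['top'],233,243,78); W=pt(a['top'],341,131,190)
        near=lambda c,r:np.hypot(P[...,0]-c[0],P[...,1]-c[1])<r
        m=near(W,75)&(P[...,2]>168)&(P[...,2]<215)&(s['z_map']>0)
        print(n,'web',W.round(),m.sum(),pca(P[m]),P[m].mean(0).round(1),P[m][:,2].max())
        g=near(C,60)&(P[...,2]>150)&(P[...,2]<200)&(s['z_map']>0)
        print('grip',g.sum(),pca(P[g]),P[g].mean(0).round(1),np.percentile(P[g][:,2],95))
        d=near(C,110)&(P[...,2]>58)&(P[...,2]<145)&(s['z_map']>0)&(hsv[...,1]>90)
        print('dish',d.sum(),cv2.minEnclosingCircle(P[d][:,:2].astype(np.float32)))
        b=near(C,60)&(hsv[...,1]<70)&(V>120)&(P[...,2]>60)&(P[...,2]<120)
        print('ball',b.sum(),P[b].mean(0).round(1) if b.any() else '')
        for nm,c in [('egg',(207,193)),('milk',(250,195)),('spool',(310,199)),('cop',(354,197))]:
            if n=='top': print(nm,pt(s,*c,70).round())
    t=a['top']['img'];sc=a['scene']['img']
    x=cv2.resize(t[90:290,180:380],(560,560),interpolation=cv2.INTER_CUBIC)[:,:]
    y=cv2.resize(sc[170:300,130:190],(240,560) ,interpolation=cv2.INTER_CUBIC)
    cv2.imwrite('pics/crop1.png',np.hstack([x,y]))
E
python3 m.py
```

```text
scene web [ 751. -124.  190.] 706 ((754.7678833007812, -120.97354888916016), (94.82652282714844, 34.422393798828125), 83.73331451416016) [ 762.9 -111.4  187.2] 196.036349951047
grip 502 ((487.27471923828125, 148.84486389160156), (115.17203521728516, 19.63039779663086), 0.16224248707294464) [504.2 150.7 167.6] 176.72472897297726
dish 3258 ((487.0184631347656, 147.95875549316406), 78.32350158691406)
ball 290 [492.7 153.7  82.2]
top web [ 751. -124.  190.] 454 ((751.2198486328125, -125.23345947265625), (92.07460021972656, 37.14105224609375), 84.42479705810547) [ 752.2 -125.2  191.3] 202.29341672579972
grip 382 ((485.5206298828125, 146.46377563476562), (119.08978271484375, 18.795778274536133), 0.6589205861091614) [482.8 146.  168.6] 179.24825065803213
dish 2261 ((484.7808837890625, 146.0547332763672), 77.8228759765625)
ball 73 [484.2 138.7  87.9]
egg [616. 218.  70.]
milk [612. 104.  70.]
spool [603. -53.  70.]
cop [ 610. -169.   70.]
```

View pics/crop1.png

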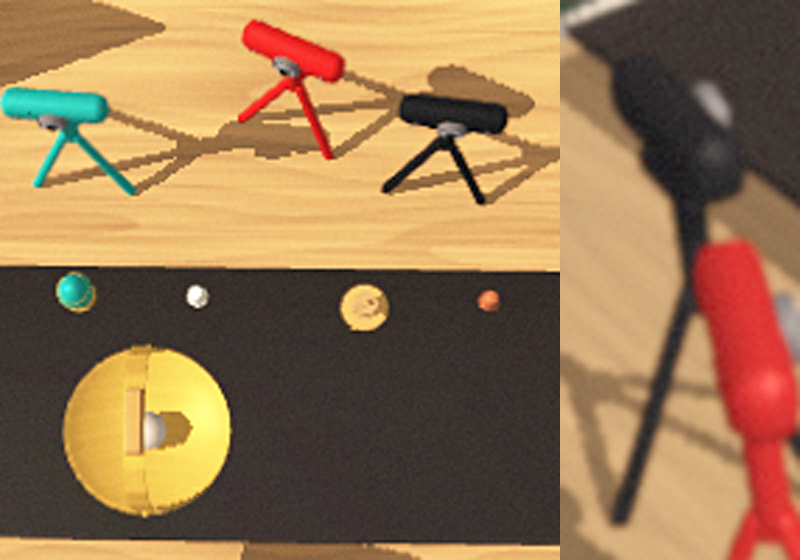

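The crop confirms it: the black webcam is at crop (453,115), lens side towards the robot. The brass dish with the white ball has its wooden grip running along world x. I'll move to a hover above the grip.

Request:
{"method": "arm_command", "body": {
  "deltas": [
    {"linear": [-0.003, 0.004, 0], "delta_rot": [0, 0, -0.01], "claw": 0.085},
    {"linear": [-0.01, 0.012, -0.001], "delta_rot": [0, 0, -0.03], "claw": 0.085},
    {"linear": [-0.02, 0.024, -0.002], "delta_rot": [0, 0, -0.06], "claw": 0.085},
    {"linear": [-0.033, 0.039, -0.004], "delta_rot": [0, 0, -0.1], "claw": 0.085},
    {"linear": [-0.049, 0.059, -0.006], "delta_rot": [0, 0, -0.14], "claw": 0.085},
    {"linear": [-0.069, 0.083, -0.008], "delta_rot": [0, 0, -0.18], "claw": 0.085},
    {"linear": [-0.089, 0.107, -0.01], "delta_rot": [0, 0, -0.22], "claw": 0.085},
    {"linear": [-0.109, 0.131, -0.012], "delta_rot": [0, 0, -0.26], "claw": 0.085},
    {"linear": [-0.129, 0.155, -0.015], "delta_rot": [0, 0, -0.3], "claw": 0.085},
    {"linear": [-0.149, 0.179, -0.018], "delta_rot": [0, 0, -0.34], "claw": 0.085},
    {"linear": [-0.169, 0.203, -0.021], "delta_rot": [0, 0, -0.37], "claw": 0.085},
    {"linear": [-0.189, 0.227, -0.024], "delta_rot": [0, 0, -0.391], "claw": 0.085}
  ]
}}

```text
time: 1.1
ee_pos: [386.0, 337.8, 269.4]
orientation: [0.0, 0.706, 0.708, -0.0]
force: [0.2, 0.1, -0.3]
gripper_width: 85.0
```

Request:
{"method": "arm_command", "body": {
  "deltas": [
    {"linear": [-0.027, 0.014, -0.001], "delta_rot": [0, 0, 0], "claw": 0.085},
    {"linear": [-0.053, 0.028, -0.003], "delta_rot": [0, 0, 0], "claw": 0.085},
    {"linear": [-0.08, 0.042, -0.005], "delta_rot": [0, 0, 0], "claw": 0.085},
    {"linear": [-0.106, 0.056, -0.006], "delta_rot": [0, 0, 0], "claw": 0.085},
    {"linear": [-0.13, 0.069, -0.007], "delta_rot": [0, 0, 0], "claw": 0.085},
    {"linear": [-0.15, 0.08, -0.008], "delta_rot": [0, 0, 0], "claw": 0.08},
    {"linear": [-0.167, 0.089, -0.009], "delta_rot": [0, 0, 0], "claw": 0.07},
    {"linear": [-0.179, 0.095, -0.01], "delta_rot": [0, 0, 0], "claw": 0.06},
    {"linear": [-0.187, 0.099, -0.01], "delta_rot": [0, 0, 0], "claw": 0.06},
    {"linear": [-0.191, 0.101, -0.01], "delta_rot": [0, 0, 0], "claw": 0.06},
    {"linear": [-0.191, 0.101, -0.01], "delta_rot": [0, 0, 0], "claw": 0.06}
  ]
}}

```text
time: 2.02
ee_pos: [486.6, 148.0, 279.1]
orientation: [0.0, 0.707, 0.707, -0.0]
force: [-0.2, -0.0, -0.1]
gripper_width: 60.0
```

```bash
cat > w.py <<'E'
from m import *
s=snap('wrist','wrist1.png');pickle.dump(s,open('w.pkl','wb'));P=cloud(s);z=s['z_map']>0
st=read_state();print(st['ee_pos'].round(1),np.round(s['pose'],3).tolist())
C=(487,147)
for lo,hi in((168,185),(150,168)):
    g=z&(abs(P[...,0]-C[0])<50)&(abs(P[...,1]-C[1])<40)&(P[...,2]>lo)&(P[...,2]<hi)
    if g.sum()>5: print(lo,g.sum(),pca(P[g]),P[g].mean(0).round(1),np.percentile(P[g][:,2],[5,50,95]).round(1))
# lens: silver pixels in top view near the black webcam
t=a['top'];Q=cloud(t);h=cv2.cvtColor(t['img'],cv2.COLOR_BGR2HSV)
print(t['img'][128:142,336:348].mean(-1).round().astype(int));print(Q[128:142:1,342].round(0).tolist())
print('lens?',[pt(t,342,v,180).round(1).tolist() for v in (135,136,137,138)])
E
python3 w.py
```

```text
[486.3 149.  279.1] [[0.0, 0.945, 0.328, 401.408], [1.0, -0.0, -0.0, 148.684], [0.0, 0.328, -0.945, 407.625], [0.0, 0.0, 0.0, 1.0]]
168 1696 ((483.93109130859375, 149.21511840820312), (71.85306549072266, 17.49067497253418), 0.6558635830879211) [480.8 149.4 175.2] [168.5 176.3 177.7]
150 879 ((486.7621154785156, 149.45277404785156), (99.50677490234375, 17.781726837158203), 0.7628673315048218) [474.5 149.3 164.7] [159.2 165.8 167.7]
[[ 36  40  41  37  38  38  38  32  38  33  31  36]
 [ 46  41  46  40  44  44  43  39  43  42  40  39]
 [ 43  41  42  40  39  41  40  41  44  37  44  43]
 [ 38  38  38  39  35  39  41  36  35  38  38  36]
 [ 35  31  25  23  24  32  28  33  43  38  40  42]
 [ 23  29  57  80  73  52  40  32  29  26  32  31]
 [ 75 130 153 156 148 138 123 109  88  52  27  25]
 [103 160 162 156 147 133 132 115  98  78  50  22]
 [144 121 122 139 148 138 122 100  93  82  50  16]
 [140 150 168 130 118 122 143 137  97  76  78  86]
 [131  93 119  69  31  35  61 109 121 125 168 193]
 [ 51  32  47  39  13  26 115 168 181 191 195 197]
 [ 30  27  28  26  19   9 105 180 193 187 189 190]
 [ 41  23  26  22  14  17  82 176 203 198 196 193]]
[[756.0, -126.0, 198.0], [754.0, -126.0, 196.0], [753.0, -126.0, 193.0], [749.0, -126.0, 195.0], [748.0, -126.0, 192.0], [746.0, -126.0, 190.0], [742.0, -126.0, 193.0], [739.0, -126.0, 195.0], [738.0, -126.0, 191.0], [736.0, -126.0, 189.0], [734.0, -126.0, 187.0], [735.0, -127.0, 178.0], [753.0, -134.0, 108.0], [752.0, -135.0, 105.0]]
lens? [[744.2, -127.2, 180.0], [741.6, -127.1, 180.0], [739.1, -127.1, 180.0], [736.5, -127.1, 180.0]]
```

View pics/wrist1.png

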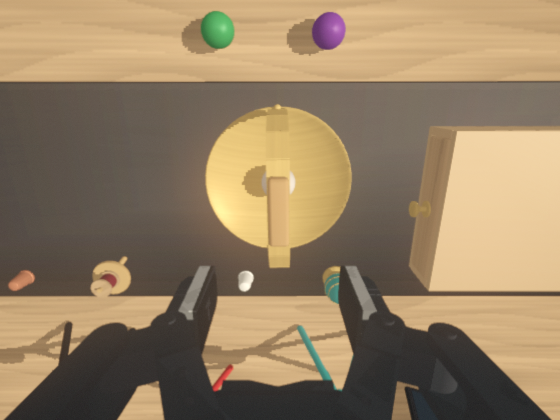

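The wrist view shows the grip bar at (278,205), centred between the fingertips (205 and 352) and aligned with them. The strap shows under the bar's ends and the ball sits below it at (280,182). I'll descend and close slowly.

Request:
{"method": "arm_command", "body": {
  "deltas": [
    {"linear": [0, 0, 0.004], "delta_rot": [0, 0, 0], "claw": 0.06},
    {"linear": [0, 0, 0.014], "delta_rot": [0, 0, 0], "claw": 0.055},
    {"linear": [0, 0, 0.028], "delta_rot": [0, 0, 0], "claw": 0.05},
    {"linear": [0, 0, 0.042], "delta_rot": [0, 0, 0], "claw": 0.05},
    {"linear": [0, 0, 0.056], "delta_rot": [0, 0, 0], "claw": 0.05},
    {"linear": [0, 0, 0.069], "delta_rot": [0, 0, 0], "claw": 0.05},
    {"linear": [0, 0, 0.081], "delta_rot": [0, 0, 0], "claw": 0.045},
    {"linear": [0, 0, 0.091], "delta_rot": [0, 0, 0], "claw": 0.04},
    {"linear": [0, 0, 0.098], "delta_rot": [0, 0, 0], "claw": 0.036},
    {"linear": [0, 0, 0.102], "delta_rot": [0, 0, 0], "claw": 0.032},
    {"linear": [0, 0, 0.104], "delta_rot": [0, 0, 0], "claw": 0.03},
    {"linear": [0, 0, 0.104], "delta_rot": [0, 0, 0], "claw": 0.028}
  ]
}}

```text
time: 3.07
ee_pos: [486.5, 148.9, 175.1]
orientation: [-0.0, 0.707, 0.707, -0.0]
force: [-1.4, 0.2, 0.1]
gripper_width: 28.3
```

Request:
{"method": "arm_command", "body": {
  "deltas": [
    {"linear": [0, 0, 0], "delta_rot": [0, 0, 0], "claw": 0.025},
    {"linear": [0, 0, 0], "delta_rot": [0, 0, 0], "claw": 0.022},
    {"linear": [0, 0, 0], "delta_rot": [0, 0, 0], "claw": 0.02},
    {"linear": [0, 0, 0], "delta_rot": [0, 0, 0], "claw": 0.019},
    {"linear": [0, 0, 0], "delta_rot": [0, 0, 0], "claw": 0.018},
    {"linear": [0, 0, 0], "delta_rot": [0, 0, 0], "claw": 0.017},
    {"linear": [0, 0, 0], "delta_rot": [0, 0, 0], "claw": 0.016},
    {"linear": [0, 0, 0], "delta_rot": [0, 0, 0], "claw": 0.014},
    {"linear": [0, 0, 0], "delta_rot": [0, 0, 0], "claw": 0.008},
    {"linear": [0, 0, 0], "delta_rot": [0, 0, 0], "claw": 0.0},
    {"linear": [0, 0, 0], "delta_rot": [0, 0, 0], "claw": 0.0},
    {"linear": [0, 0, 0], "delta_rot": [0, 0, 0], "claw": 0.0}
  ]
}}

```text
time: 4.07
ee_pos: [486.8, 148.8, 175.9]
orientation: [0.0, 0.707, 0.707, 0.0]
force: [-1.1, -1.1, 7.3]
gripper_width: 15.6
```

```bash
python3 - <<'E'
from h import *
s=read_state();print({k:np.round(s[k],2).tolist() for k in('time','ee_pos','orientation','force','ft_torque','gripper_width')})
s=snap('scene');cv2.imwrite('pics/g1.png',cv2.resize(s['img'][100:300,300:500],(600,600),interpolation=cv2.INTER_CUBIC))
E
```

```text
{'time': 4.07, 'ee_pos': [486.82, 148.81, 175.85], 'orientation': [0.0, 0.71, 0.71, 0.0], 'force': [-1.11, -1.05, 7.28], 'ft_torque': [-0.19, 0.31, 0.07], 'gripper_width': 15.63}
```

View pics/g1.png

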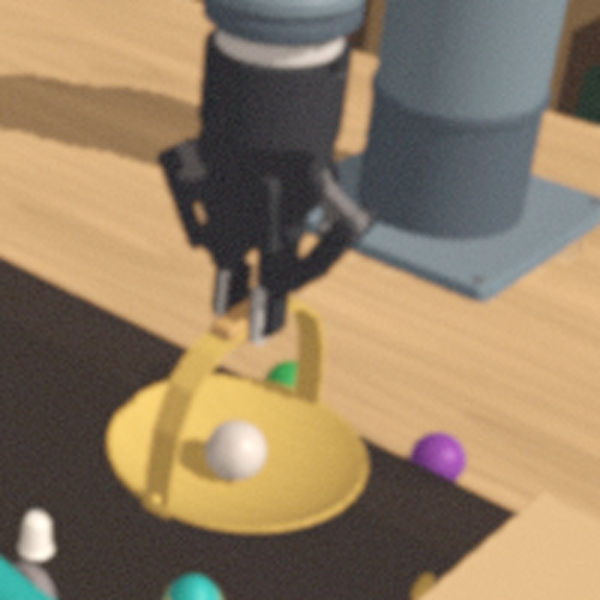

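Gripped on the wood (15.6 mm) with the ball in the middle of the dish at crop (237,450). I'll lift straight up.

Request:
{"method": "arm_command", "body": {
  "deltas": [
    {"linear": [0, 0, -0.0003], "delta_rot": [0, 0, 0], "claw": 0},
    {"linear": [0, 0, -0.001], "delta_rot": [0, 0, 0], "claw": 0},
    {"linear": [0, 0, -0.002], "delta_rot": [0, 0, 0], "claw": 0},
    {"linear": [0, 0, -0.004], "delta_rot": [0, 0, 0], "claw": 0},
    {"linear": [0, 0, -0.007], "delta_rot": [0, 0, 0], "claw": 0},
    {"linear": [0, 0, -0.011], "delta_rot": [0, 0, 0], "claw": 0},
    {"linear": [0, 0, -0.016], "delta_rot": [0, 0, 0], "claw": 0},
    {"linear": [0, 0, -0.022], "delta_rot": [0, 0, 0], "claw": 0},
    {"linear": [0, 0, -0.029], "delta_rot": [0, 0, 0], "claw": 0},
    {"linear": [0, 0, -0.036], "delta_rot": [0, 0, 0], "claw": 0},
    {"linear": [0, 0, -0.044], "delta_rot": [0, 0, 0], "claw": 0},
    {"linear": [0, 0, -0.052], "delta_rot": [0, 0, 0], "claw": 0}
  ]
}}

```text
time: 5.12
ee_pos: [486.6, 148.8, 228.3]
orientation: [0.0, 0.707, 0.707, 0.0]
force: [0.0, 0.0, -4.4]
gripper_width: 15.7
```

Request:
{"method": "arm_command", "body": {
  "deltas": [
    {"linear": [0, 0, -0.008], "delta_rot": [0, 0, 0], "claw": 0},
    {"linear": [0, 0, -0.016], "delta_rot": [0, 0, 0], "claw": 0},
    {"linear": [0, 0, -0.023], "delta_rot": [0, 0, 0], "claw": 0},
    {"linear": [0, 0, -0.03], "delta_rot": [0, 0, 0], "claw": 0},
    {"linear": [0, 0, -0.036], "delta_rot": [0, 0, 0], "claw": 0},
    {"linear": [0, 0, -0.041], "delta_rot": [0, 0, 0], "claw": 0},
    {"linear": [0, 0, -0.045], "delta_rot": [0, 0, 0], "claw": 0},
    {"linear": [0, 0, -0.048], "delta_rot": [0, 0, 0], "claw": 0},
    {"linear": [0, 0, -0.05], "delta_rot": [0, 0, 0], "claw": 0},
    {"linear": [0, 0, -0.0515], "delta_rot": [0, 0, 0], "claw": 0},
    {"linear": [0, 0, -0.052], "delta_rot": [0, 0, 0], "claw": 0},
    {"linear": [0, 0, -0.052], "delta_rot": [0, 0, 0], "claw": 0}
  ]
}}

```text
time: 6.12
ee_pos: [486.5, 148.8, 279.2]
orientation: [-0.0, 0.707, 0.707, -0.0]
force: [0.1, -0.3, -4.4]
gripper_width: 15.5
```

```bash
cat > b.py <<'E'
# ball and dish, in several cameras; args: approx grip x y z
from m import *
import sys
def ball(s,c):
    P=cloud(s);d=np.linalg.norm(P-np.array(c),axis=-1)
    h=cv2.cvtColor(s['img'],cv2.COLOR_BGR2HSV)
    k=(d<60)&(h[...,1]<75)&(h[...,2]>110)&(s['z_map']>0)
    n,l,st,ce=cv2.connectedComponentsWithStats(k.astype(np.uint8))
    if n<2: return None
    i=1+np.argmax(st[1:,4]);Q=P[l==i]
    # sphere r=18 fit
    from scipy.optimize import least_squares
    f=least_squares(lambda c:np.linalg.norm(Q-c,axis=1)-18,Q.mean(0)+[0,0,-5],loss='soft_l1')
    return f.x.round(1),len(Q),ce[i].round(1)
def rim(s,c):
    "plane of the dish's rim from cloud: brass pixels at radius 66..78"
    P=cloud(s);h=cv2.cvtColor(s['img'],cv2.COLOR_BGR2HSV)
    r=np.hypot(P[...,0]-c[0],P[...,1]-c[1])
    k=(r<82)&(abs(P[...,2]-c[2])<30)&(h[...,1]>90)&(s['z_map']>0)
    return cv2.minEnclosingCircle(P[k][:,:2].astype(np.float32)),k.sum()
if __name__=='__main__':
    s=read_state();print(s['time'],s['ee_pos'].round(1),s['orientation'].round(4),s['force'].round(1),s['ft_torque'].round(2),round(s['gripper_width'],2))
    e=s['ee_pos']
    for n in sys.argv[1:]:
        q=snap(n,None);pickle.dump(q,open(n+'.pkl','wb'))
        print(n,ball(q,e-[0,0,99]),rim(q,e-[0,0,97]))
E
python3 b.py scene top wrist
python3 -c "
from h import *
import pickle
a=pickle.load(open('scene.pkl','rb'))['img'][60:300,280:520];b=pickle.load(open('wrist.pkl','rb'))['img'][40:340,150:450]
cv2.imwrite('pics/l1.png',np.hstack([cv2.resize(a,(400,400)),cv2.resize(b,(400,400))]))"
```

```text
6.1167 [486.5 148.8 279.2] [-0.000e+00  7.070e-01  7.072e-01 -1.000e-04] [ 0.1 -0.3 -4.4] [-0.09 -0.05 -0.02] 15.47
scene (array([485.8, 147.8, 178.3]), 339, array([384. , 200.7])) (((487.7315979003906, 146.6216583251953), 78.97750091552734), np.int64(3009))
top (array([483.5, 148.6, 181.5]), 19, array([231.3, 241.9])) (((485.7536926269531, 131.99758911132812), 74.48428344726562), np.int64(1204))
wrist (array([484.1, 149.3, 179.2]), 86, array([298.4, 215.6])) (((482.642578125, 149.54132080078125), 77.32416534423828), np.int64(22263))
```

View pics/l1.png

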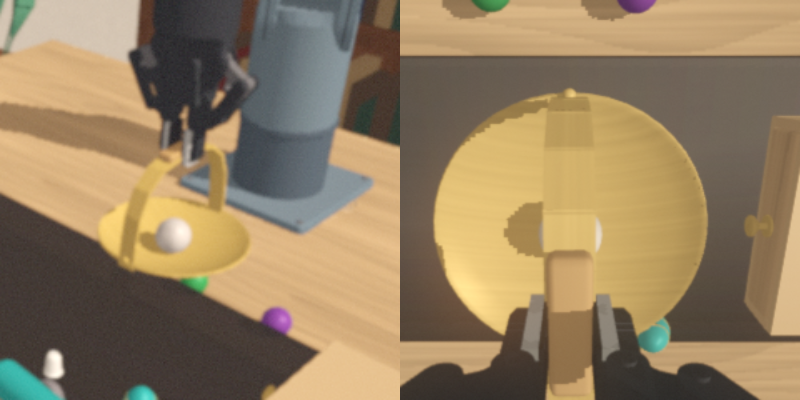

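The dish is level and the ball centred at about (485.5,148.5,179.5). I'll carry it over 4 s, gently.

Request:
{"method": "arm_command", "body": {
  "deltas": [
    {"linear": [0, 0, 0], "delta_rot": [0, 0, 0], "claw": 0},
    {"linear": [-0.0002, 0, 0], "delta_rot": [0, 0, 0], "claw": 0},
    {"linear": [-0.0006, 0.0001, 0], "delta_rot": [0, 0, 0], "claw": 0},
    {"linear": [-0.0013, 0.0003, 0], "delta_rot": [0, 0, 0], "claw": 0},
    {"linear": [-0.0024, 0.0005, 0], "delta_rot": [0, 0, 0], "claw": 0},
    {"linear": [-0.004, 0.0008, 0], "delta_rot": [0, 0, 0], "claw": 0},
    {"linear": [-0.0062, 0.0013, 0], "delta_rot": [0, 0, 0], "claw": 0},
    {"linear": [-0.0089, 0.0018, 0], "delta_rot": [0, 0, 0], "claw": 0},
    {"linear": [-0.0122, 0.0025, 0], "delta_rot": [0, 0, 0], "claw": 0},
    {"linear": [-0.0162, 0.0033, 0], "delta_rot": [0, 0, 0], "claw": 0},
    {"linear": [-0.0208, 0.0042, 0], "delta_rot": [0, 0, 0], "claw": 0},
    {"linear": [-0.026, 0.0053, 0], "delta_rot": [0, 0, 0], "claw": 0}
  ]
}}

```text
time: 7.27
ee_pos: [491.9, 122.3, 279.3]
orientation: [0.0, 0.707, 0.707, -0.0]
force: [0.7, -0.2, -4.6]
gripper_width: 15.1
```

Request:
{"method": "arm_command", "body": {
  "deltas": [
    {"linear": [-0.0058, 0.0012, 0], "delta_rot": [0, 0, 0], "claw": 0},
    {"linear": [-0.0122, 0.0025, 0], "delta_rot": [0, 0, 0], "claw": 0},
    {"linear": [-0.0192, 0.0039, 0], "delta_rot": [0, 0, 0], "claw": 0},
    {"linear": [-0.0267, 0.0054, 0], "delta_rot": [0, 0, 0], "claw": 0},
    {"linear": [-0.0346, 0.007, 0], "delta_rot": [0, 0, 0], "claw": 0},
    {"linear": [-0.0431, 0.0088, 0], "delta_rot": [0, 0, 0], "claw": 0},
    {"linear": [-0.0519, 0.0105, 0], "delta_rot": [0, 0, 0], "claw": 0},
    {"linear": [-0.061, 0.0124, 0], "delta_rot": [0, 0, 0], "claw": 0},
    {"linear": [-0.0704, 0.0143, 0], "delta_rot": [0, 0, 0], "claw": 0},
    {"linear": [-0.0799, 0.0163, 0], "delta_rot": [0, 0, 0], "claw": 0},
    {"linear": [-0.0897, 0.0182, 0], "delta_rot": [0, 0, 0], "claw": 0},
    {"linear": [-0.0994, 0.0202, 0], "delta_rot": [0, 0, 0], "claw": 0}
  ]
}}

```text
time: 8.27
ee_pos: [512.2, 22.3, 279.3]
orientation: [0.0, 0.707, 0.707, -0.0]
force: [0.8, -0.3, -3.7]
gripper_width: 15.2
```

Request:
{"method": "arm_command", "body": {
  "deltas": [
    {"linear": [-0.0098, 0.002, 0], "delta_rot": [0, 0, 0], "claw": 0},
    {"linear": [-0.0195, 0.004, 0], "delta_rot": [0, 0, 0], "claw": 0},
    {"linear": [-0.0291, 0.0059, 0], "delta_rot": [0, 0, 0], "claw": 0},
    {"linear": [-0.0385, 0.0078, 0], "delta_rot": [0, 0, 0], "claw": 0},
    {"linear": [-0.0476, 0.0097, 0], "delta_rot": [0, 0, 0], "claw": 0},
    {"linear": [-0.0564, 0.0115, 0], "delta_rot": [0, 0, 0], "claw": 0},
    {"linear": [-0.0648, 0.0132, 0], "delta_rot": [0, 0, 0], "claw": 0},
    {"linear": [-0.0728, 0.0148, 0], "delta_rot": [0, 0, 0], "claw": 0},
    {"linear": [-0.0803, 0.0163, 0], "delta_rot": [0, 0, 0], "claw": 0},
    {"linear": [-0.0873, 0.0177, 0], "delta_rot": [0, 0, 0], "claw": 0},
    {"linear": [-0.0936, 0.019, 0], "delta_rot": [0, 0, 0], "claw": 0},
    {"linear": [-0.0994, 0.0202, 0], "delta_rot": [0, 0, 0], "claw": 0}
  ]
}}

```text
time: 9.27
ee_pos: [532.4, -76.6, 279.3]
orientation: [0.0, 0.707, 0.707, 0.0]
force: [0.2, -0.0, -3.7]
gripper_width: 15.2
```

Request:
{"method": "arm_command", "body": {
  "deltas": [
    {"linear": [-0.0052, 0.0011, 0], "delta_rot": [0, 0, 0], "claw": 0},
    {"linear": [-0.0098, 0.002, 0], "delta_rot": [0, 0, 0], "claw": 0},
    {"linear": [-0.0137, 0.0028, 0], "delta_rot": [0, 0, 0], "claw": 0},
    {"linear": [-0.0171, 0.0035, 0], "delta_rot": [0, 0, 0], "claw": 0},
    {"linear": [-0.0198, 0.004, 0], "delta_rot": [0, 0, 0], "claw": 0},
    {"linear": [-0.0219, 0.0045, 0], "delta_rot": [0, 0, 0], "claw": 0},
    {"linear": [-0.0235, 0.0048, 0], "delta_rot": [0, 0, 0], "claw": 0},
    {"linear": [-0.0247, 0.005, 0], "delta_rot": [0, 0, 0], "claw": 0},
    {"linear": [-0.0254, 0.0052, 0], "delta_rot": [0, 0, 0], "claw": 0},
    {"linear": [-0.0258, 0.0053, 0], "delta_rot": [0, 0, 0], "claw": 0},
    {"linear": [-0.026, 0.0053, 0], "delta_rot": [0, 0, 0], "claw": 0},
    {"linear": [-0.026, 0.0053, 0], "delta_rot": [0, 0, 0], "claw": 0}
  ]
}}

```text
time: 10.27
ee_pos: [537.6, -101.9, 279.3]
orientation: [0.0, 0.707, 0.707, 0.0]
force: [-0.1, -0.2, -4.5]
gripper_width: 15.4
```

Request:
{"method": "arm_command", "body": {
  "deltas": [
    {"linear": [0, 0, 0], "delta_rot": [0, 0, 0.001], "claw": 0},
    {"linear": [0, 0, 0], "delta_rot": [0, 0, 0.004], "claw": 0},
    {"linear": [0, 0, 0], "delta_rot": [0, 0, 0.011], "claw": 0},
    {"linear": [0, 0, 0], "delta_rot": [0, 0, 0.022], "claw": 0},
    {"linear": [0, 0, 0], "delta_rot": [0, 0, 0.037], "claw": 0},
    {"linear": [0, 0, 0], "delta_rot": [0, 0, 0.053], "claw": 0},
    {"linear": [0, 0, 0], "delta_rot": [0, 0, 0.068], "claw": 0},
    {"linear": [0, 0, 0], "delta_rot": [0, 0, 0.083], "claw": 0},
    {"linear": [0, 0, 0], "delta_rot": [0, 0, 0.094], "claw": 0},
    {"linear": [0, 0, 0], "delta_rot": [0, 0, 0.101], "claw": 0},
    {"linear": [0, 0, 0], "delta_rot": [0, 0, 0.104], "claw": 0},
    {"linear": [0, 0, 0], "delta_rot": [0, 0, 0.105], "claw": 0}
  ]
}}

```text
time: 11.27
ee_pos: [537.6, -102.0, 279.3]
orientation: [0.0, 0.743, 0.669, -0.0]
force: [0.1, 0.4, -3.7]
gripper_width: 15.4
```

```bash
python3 b.py scene top wrist
python3 -c "
from h import *
import pickle
L=lambda n:pickle.load(open(n+'.pkl','rb'))['img']
a=L('scene')[70:280,60:320];b=L('top')[90:300,220:480];c=L('wrist')[40:340,150:450]
cv2.imwrite('pics/p1.png',np.vstack([np.hstack([cv2.resize(a,(400,323)),cv2.resize(b,(400,323))]),np.hstack([cv2.resize(c,(277,277)),np.zeros((277,523,3),np.uint8)])]))"
```

```text
11.2667 [ 537.6 -102.   279.3] [ 0.      0.7432  0.6691 -0.    ] [ 0.1  0.4 -3.7] [-0.06 -0.07 -0.04] 15.41
scene (array([ 537.2, -103. ,  178.4]), 252, array([263.8, 162.5])) (((538.743408203125, -103.43067169189453), 79.50605010986328), np.int64(2109))
top (array([516.1, -69.1, 151. ]), 1, array([318., 228.])) (((541.417724609375, -66.17047119140625), 65.91792297363281), np.int64(581))
wrist (array([ 535.2, -101.3,  179.6]), 86, array([298.4, 215.3])) (((534.0498657226562, -100.53697967529297), 77.4196548461914), np.int64(22253))
```

View pics/p1.png

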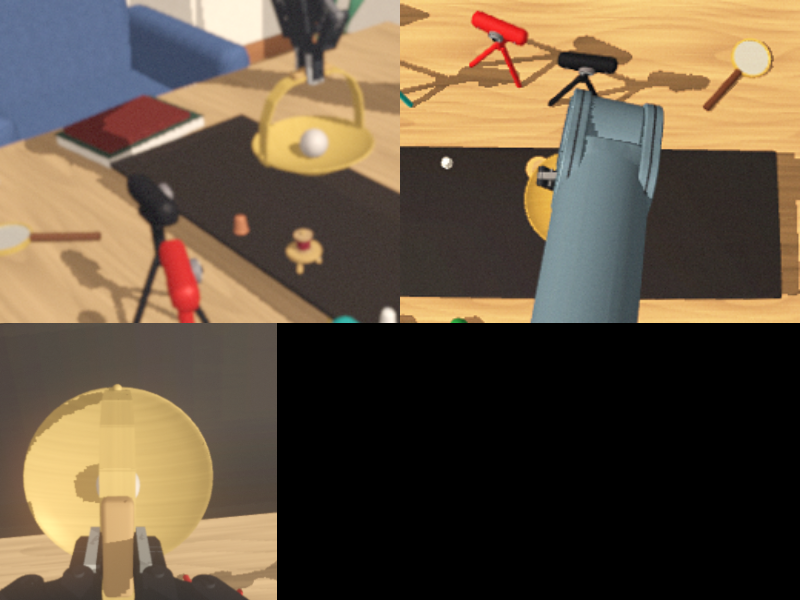

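Ball at about (536.5,-102,179), 200 mm in front of the lens and centred. Now I tip it 10° towards the webcam, pivoting about the ball.

Request:
{"method": "arm_command", "body": {
  "deltas": [
    {"linear": [0, 0, 0], "delta_rot": [0, 0, 0], "claw": 0},
    {"linear": [0, 0.0001, 0], "delta_rot": [0.001, 0, 0], "claw": 0},
    {"linear": [0, 0.0003, 0], "delta_rot": [0.003, 0, 0], "claw": 0},
    {"linear": [0, 0.0006, 0], "delta_rot": [0.006, 0, 0], "claw": 0},
    {"linear": [0, 0.0011, 0], "delta_rot": [0.011, 0, 0], "claw": 0},
    {"linear": [0, 0.0018, 0], "delta_rot": [0.018, 0, 0], "claw": 0},
    {"linear": [0, 0.0026, 0], "delta_rot": [0.027, 0, 0], "claw": 0},
    {"linear": [0, 0.0036, 0.0001], "delta_rot": [0.037, 0, 0], "claw": 0},
    {"linear": [0, 0.0048, 0.0001], "delta_rot": [0.048, 0, 0], "claw": 0},
    {"linear": [0, 0.006, 0.0002], "delta_rot": [0.061, 0, 0], "claw": 0},
    {"linear": [0, 0.0073, 0.0003], "delta_rot": [0.074, 0, 0], "claw": 0},
    {"linear": [0, 0.0087, 0.0004], "delta_rot": [0.0875, 0, 0], "claw": 0}
  ]
}}

```text
time: 12.42
ee_pos: [546.5, -102.9, 278.9]
orientation: [-0.033, 0.742, 0.668, -0.03]
force: [0.4, 0.3, -4.2]
gripper_width: 15.6
```

Request:
{"method": "arm_command", "body": {
  "deltas": [
    {"linear": [0, 0.0013, 0], "delta_rot": [0.0135, 0, 0], "claw": 0},
    {"linear": [0, 0.0026, 0], "delta_rot": [0.0265, 0, 0], "claw": 0},
    {"linear": [0, 0.0039, 0.0001], "delta_rot": [0.0395, 0, 0], "claw": 0},
    {"linear": [0, 0.005, 0.0001], "delta_rot": [0.0505, 0, 0], "claw": 0},
    {"linear": [0, 0.006, 0.0002], "delta_rot": [0.0605, 0, 0], "claw": 0},
    {"linear": [0, 0.0069, 0.0002], "delta_rot": [0.0695, 0, 0], "claw": 0},
    {"linear": [0, 0.0076, 0.0003], "delta_rot": [0.0765, 0, 0], "claw": 0},
    {"linear": [0, 0.0081, 0.0003], "delta_rot": [0.0815, 0, 0], "claw": 0},
    {"linear": [0, 0.0084, 0.0004], "delta_rot": [0.0845, 0, 0], "claw": 0},
    {"linear": [0, 0.0086, 0.0004], "delta_rot": [0.0865, 0, 0], "claw": 0},
    {"linear": [0, 0.0087, 0.0004], "delta_rot": [0.0875, 0, 0], "claw": 0},
    {"linear": [0, 0.0087, 0.0004], "delta_rot": [0.0875, 0, 0], "claw": 0}
  ]
}}

```text
time: 13.42
ee_pos: [554.8, -103.8, 277.8]
orientation: [-0.065, 0.74, 0.667, -0.058]
force: [-0.1, 0.4, -4.8]
gripper_width: 15.1
```

Request:
{"method": "arm_command", "body": {
  "deltas": [
    {"linear": [0, 0, 0], "delta_rot": [0, 0, 0], "claw": 0},
    {"linear": [0, 0, 0], "delta_rot": [0, 0, 0], "claw": 0},
    {"linear": [0, 0, 0], "delta_rot": [0, 0, 0], "claw": 0},
    {"linear": [0, 0, 0], "delta_rot": [0, 0, 0], "claw": 0},
    {"linear": [0, 0, 0], "delta_rot": [0, 0, 0], "claw": 0},
    {"linear": [0, 0, 0], "delta_rot": [0, 0, 0], "claw": 0},
    {"linear": [0, 0, 0], "delta_rot": [0, 0, 0], "claw": 0},
    {"linear": [0, 0, 0], "delta_rot": [0, 0, 0], "claw": 0},
    {"linear": [0, 0, 0], "delta_rot": [0, 0, 0], "claw": 0},
    {"linear": [0, 0, 0], "delta_rot": [0, 0, 0], "claw": 0}
  ]
}}

```text
time: 14.25
ee_pos: [554.8, -103.8, 277.7]
orientation: [-0.065, 0.74, 0.667, -0.058]
force: [0.8, -0.7, -4.6]
gripper_width: 15.6
```

```bash
python3 b.py scene wrist
python3 -c "
from h import *
import pickle
L=lambda n:pickle.load(open(n+'.pkl','rb'))['img']
a=L('scene')[70:280,60:320];c=L('wrist')[40:340,150:450]
cv2.imwrite('pics/t1.png',np.hstack([cv2.resize(a,(495,400)),cv2.resize(c,(300,400))]))"
```

```text
14.25 [ 554.8 -103.8  277.7] [-0.0649  0.7403  0.6666 -0.0585] [ 0.8 -0.7 -4.6] [-0.09 -0.44 -0.04] 15.56
scene (array([ 557.1, -105.8,  176.4]), 259, array([255. , 166.1])) (((542.491943359375, -102.93003845214844), 78.13676452636719), np.int64(2134))
wrist (array([ 555.2, -103.6,  177.7]), 65, array([255.7, 241.4])) (((537.392578125, -101.6109390258789), 76.89213562011719), np.int64(18881))
```

View pics/t1.png

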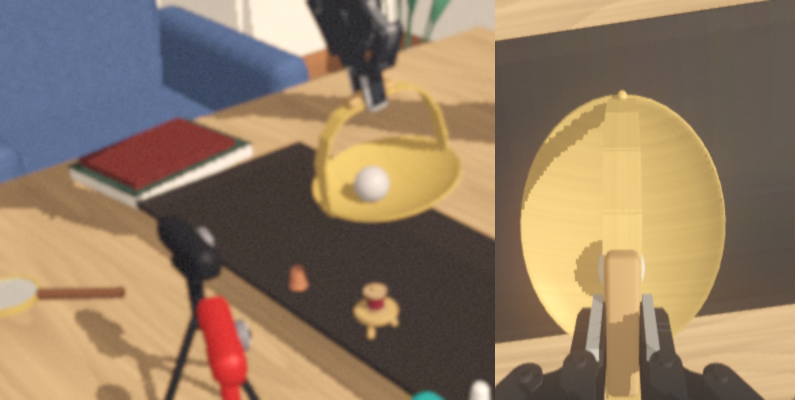

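The dish is tipped towards the webcam and the ball has rolled about 20 mm that way, staying well inside the rim. Now I bring it level over 3 s.

Request:
{"method": "arm_command", "body": {
  "deltas": [
    {"linear": [0, 0, 0], "delta_rot": [0, 0, 0], "claw": 0},
    {"linear": [0, 0, 0], "delta_rot": [-0.0003, 0, 0], "claw": 0},
    {"linear": [0, -0.0001, 0], "delta_rot": [-0.0009, 0, 0], "claw": 0},
    {"linear": [0, -0.0002, 0], "delta_rot": [-0.002, 0, 0], "claw": 0},
    {"linear": [0, -0.0004, 0], "delta_rot": [-0.0038, 0, 0], "claw": 0},
    {"linear": [0, -0.0006, 0], "delta_rot": [-0.0062, 0, 0], "claw": 0},
    {"linear": [0, -0.0009, 0], "delta_rot": [-0.0094, 0, 0], "claw": 0},
    {"linear": [0, -0.0013, 0], "delta_rot": [-0.0134, 0, 0], "claw": 0},
    {"linear": [0, -0.0018, 0], "delta_rot": [-0.0181, 0, 0], "claw": 0},
    {"linear": [0, -0.0023, 0], "delta_rot": [-0.0236, 0, 0], "claw": 0},
    {"linear": [0, -0.003, 0], "delta_rot": [-0.0298, 0, 0], "claw": 0},
    {"linear": [0, -0.0036, 0.0001], "delta_rot": [-0.0367, 0, 0], "claw": 0}
  ]
}}

```text
time: 15.35
ee_pos: [551.2, -103.4, 278.3]
orientation: [-0.051, 0.741, 0.668, -0.046]
force: [0.0, -0.6, -4.6]
gripper_width: 15.5
```

Request:
{"method": "arm_command", "body": {
  "deltas": [
    {"linear": [0, -0.0007, 0], "delta_rot": [-0.0075, 0, 0], "claw": 0},
    {"linear": [0, -0.0015, 0], "delta_rot": [-0.0155, 0, 0], "claw": 0},
    {"linear": [0, -0.0024, 0], "delta_rot": [-0.0239, 0, 0], "claw": 0},
    {"linear": [0, -0.0032, 0.0001], "delta_rot": [-0.0327, 0, 0], "claw": 0},
    {"linear": [0, -0.0041, 0.0001], "delta_rot": [-0.0417, 0, 0], "claw": 0},
    {"linear": [0, -0.005, 0.0001], "delta_rot": [-0.0508, 0, 0], "claw": 0},
    {"linear": [0, -0.0059, 0.0002], "delta_rot": [-0.0599, 0, 0], "claw": 0},
    {"linear": [0, -0.0068, 0.0002], "delta_rot": [-0.0689, 0, 0], "claw": 0},
    {"linear": [0, -0.0077, 0.0003], "delta_rot": [-0.0776, 0, 0], "claw": 0},
    {"linear": [0, -0.0085, 0.0004], "delta_rot": [-0.086, 0, 0], "claw": 0},
    {"linear": [0, -0.0093, 0.0004], "delta_rot": [-0.0941, 0, 0], "claw": 0},
    {"linear": [0, -0.0101, 0.0005], "delta_rot": [-0.1016, 0, 0], "claw": 0}
  ]
}}

```text
time: 16.35
ee_pos: [541.2, -102.3, 279.2]
orientation: [-0.013, 0.743, 0.669, -0.012]
force: [0.4, 0.0, -4.4]
gripper_width: 15.4
```

Request:
{"method": "arm_command", "body": {
  "deltas": [
    {"linear": [0, -0.0007, 0], "delta_rot": [-0.0069, 0, 0], "claw": 0},
    {"linear": [0, -0.0013, 0], "delta_rot": [-0.0131, 0, 0], "claw": 0},
    {"linear": [0, -0.0018, 0], "delta_rot": [-0.0186, 0, 0], "claw": 0},
    {"linear": [0, -0.0023, 0], "delta_rot": [-0.0234, 0, 0], "claw": 0},
    {"linear": [0, -0.0027, 0], "delta_rot": [-0.0273, 0, 0], "claw": 0},
    {"linear": [0, -0.003, 0], "delta_rot": [-0.0305, 0, 0], "claw": 0},
    {"linear": [0, -0.0033, 0.0001], "delta_rot": [-0.033, 0, 0], "claw": 0},
    {"linear": [0, -0.0034, 0.0001], "delta_rot": [-0.0348, 0, 0], "claw": 0},
    {"linear": [0, -0.0035, 0.0001], "delta_rot": [-0.0358, 0, 0], "claw": 0},
    {"linear": [0, -0.0036, 0.0001], "delta_rot": [-0.0365, 0, 0], "claw": 0},
    {"linear": [0, -0.0036, 0.0001], "delta_rot": [-0.0367, 0, 0], "claw": 0},
    {"linear": [0, -0.0036, 0.0001], "delta_rot": [-0.0367, 0, 0], "claw": 0}
  ]
}}

```text
time: 17.35
ee_pos: [537.7, -102.0, 279.2]
orientation: [0.0, 0.743, 0.669, 0.0]
force: [-0.1, -0.3, -4.6]
gripper_width: 15.3
```

```bash
python3 b.py scene wrist scene wrist scene wrist scene wrist
```

```text
17.35 [ 537.7 -102.   279.2] [0.     0.7431 0.6691 0.    ] [-0.1 -0.3 -4.6] [ 0.07 -0.01  0.01] 15.26
scene (array([ 545.2, -104.7,  178.2]), 258, array([259.9, 163.5])) (((539.5391845703125, -104.25454711914062), 79.87737274169922), np.int64(2108))
wrist (array([ 543.5, -102.5,  179.3]), 55, array([255. , 225.8])) (((534.1549072265625, -100.67559814453125), 77.4144515991211), np.int64(22274))
scene (array([ 545.2, -105.1,  178. ]), 256, array([259.9, 163.5])) (((537.1159057617188, -103.07317352294922), 79.78044128417969), np.int64(2115))
wrist (array([ 543.3, -102.3,  180. ]), 53, array([255.1, 225.7])) (((534.19677734375, -101.11528015136719), 77.49946594238281), np.int64(22274))
scene (array([ 545.2, -104.8,  178.1]), 258, array([259.9, 163.6])) (((536.9100952148438, -102.20997619628906), 79.60720825195312), np.int64(2113))
wrist (array([ 543.6, -102.7,  178.9]), 53, array([255.1, 225.8])) (((534.081298828125, -100.6252212524414), 77.3622817993164), np.int64(22275))
scene (array([ 545. , -104.9,  178. ]), 255, array([259.8, 163.5])) (((538.14697265625, -103.4754638671875), 79.75757598876953), np.int64(2112))
wrist (array([ 543.3, -102.4,  179.5]), 54, array([255. , 225.8])) (((534.0803833007812, -100.90029907226562), 77.37190246582031), np.int64(22274))
```

The dish is level and the ball at rest, but it stopped about 8 mm towards the webcam, near the edge of the flat. I'll give a tiny back-tip pulse to bring it to the middle before the turn.

Request:
{"method": "arm_command", "body": {
  "deltas": [
    {"linear": [0, -0.0005, 0], "delta_rot": [-0.005, 0, 0], "claw": 0},
    {"linear": [0, -0.001, 0], "delta_rot": [-0.01, 0, 0], "claw": 0},
    {"linear": [0, -0.0012, 0], "delta_rot": [-0.012, 0, 0], "claw": 0},
    {"linear": [0, -0.0012, 0], "delta_rot": [-0.012, 0, 0], "claw": 0},
    {"linear": [0, -0.0007, 0], "delta_rot": [-0.007, 0, 0], "claw": 0},
    {"linear": [0, 0, 0], "delta_rot": [0, 0, 0], "claw": 0},
    {"linear": [0, 0, 0], "delta_rot": [0, 0, 0], "claw": 0}
  ]
}}

```text
time: 18.33
ee_pos: [538.1, -101.9, 279.2]
orientation: [-0.0, 0.743, 0.669, -0.0]
force: [0.8, 0.2, -4.8]
gripper_width: 15.3
```

```bash
python3 b.py scene wrist scene wrist | cut -c1-90
```

```text
18.3333 [ 538.1 -101.9  279.2] [-1.000e-04  7.431e-01  6.692e-01 -1.000e-04] [ 0.8  0.2 -4
scene (array([ 545.5, -104.8,  178.4]), 254, array([259.8, 163.6])) (((540.1336059570312, 
wrist (array([ 543.5, -102.4,  179.4]), 55, array([255.1, 225.5])) (((534.4048461914062, -
scene (array([ 545.4, -104.7,  178.1]), 258, array([259.9, 163.5])) (((537.5416259765625, 
wrist (array([ 543.3, -102.5,  179.3]), 56, array([255.1, 225.4])) (((534.0743408203125, -
```

Request:
{"method": "arm_command", "body": {
  "deltas": [
    {"linear": [0, -0.0005, 0], "delta_rot": [-0.005, 0, 0], "claw": 0},
    {"linear": [0, -0.0015, 0], "delta_rot": [-0.015, 0, 0], "claw": 0},
    {"linear": [0, -0.0023, 0], "delta_rot": [-0.023, 0, 0], "claw": 0},
    {"linear": [0, -0.0026, 0], "delta_rot": [-0.026, 0, 0], "claw": 0},
    {"linear": [0, -0.0026, 0], "delta_rot": [-0.026, 0, 0], "claw": 0},
    {"linear": [0, -0.002, 0], "delta_rot": [-0.02, 0, 0], "claw": 0},
    {"linear": [0, -0.001, 0], "delta_rot": [-0.01, 0, 0], "claw": 0},
    {"linear": [0, 0, 0], "delta_rot": [0, 0, 0], "claw": 0},
    {"linear": [0, 0, 0], "delta_rot": [0, 0, 0], "claw": 0}
  ]
}}

```text
time: 19.28
ee_pos: [538.4, -102.0, 279.2]
orientation: [-0.0, 0.743, 0.669, -0.0]
force: [-0.1, -0.4, -5.1]
gripper_width: 14.9
```

```bash
python3 b.py scene wrist scene wrist | cut -c1-90
```

```text
19.2833 [ 538.4 -102.   279.2] [-1.000e-04  7.431e-01  6.692e-01 -2.000e-04] [-0.1 -0.4 -5
scene (array([ 544.3, -104.8,  178.2]), 254, array([260.4, 163.4])) (((538.5027465820312, 
wrist (array([ 542.1, -102.4,  179.5]), 63, array([254.9, 224.1])) (((534.61962890625, -10
scene (array([ 543.6, -104.8,  178.3]), 253, array([260.6, 163.4])) (((539.375244140625, -
wrist (array([ 541.6, -102.5,  179.2]), 59, array([254.8, 223.8])) (((534.0628662109375, -
```

Request:
{"method": "arm_command", "body": {
  "deltas": [
    {"linear": [0, -0.0005, 0], "delta_rot": [-0.005, 0, 0], "claw": 0},
    {"linear": [0, -0.0015, 0], "delta_rot": [-0.015, 0, 0], "claw": 0},
    {"linear": [0, -0.0023, 0], "delta_rot": [-0.023, 0, 0], "claw": 0},
    {"linear": [0, -0.0027, 0], "delta_rot": [-0.027, 0, 0], "claw": 0},
    {"linear": [0, -0.0027, 0], "delta_rot": [-0.027, 0, 0], "claw": 0},
    {"linear": [0, -0.0027, 0], "delta_rot": [-0.027, 0, 0], "claw": 0},
    {"linear": [0, -0.002, 0], "delta_rot": [-0.02, 0, 0], "claw": 0},
    {"linear": [0, -0.001, 0], "delta_rot": [-0.01, 0, 0], "claw": 0},
    {"linear": [0, 0, 0], "delta_rot": [0, 0, 0], "claw": 0},
    {"linear": [0, 0, 0], "delta_rot": [0, 0, 0], "claw": 0},
    {"linear": [0, 0, 0], "delta_rot": [0, 0, 0], "claw": 0}
  ]
}}

```text
time: 20.4
ee_pos: [538.0, -102.0, 279.1]
orientation: [0.0, 0.743, 0.669, -0.0]
force: [0.1, -0.5, -4.1]
gripper_width: 15.4
```

```bash
python3 b.py scene wrist scene wrist | cut -c1-90
```

```text
20.4 [ 538.  -102.   279.1] [ 0.000e+00  7.431e-01  6.691e-01 -1.000e-04] [ 0.1 -0.5 -4.1]
scene (array([ 541.4, -104.7,  178.1]), 256, array([261.4, 163.1])) (((538.956787109375, -
wrist (array([ 539.3, -102.5,  178.8]), 65, array([254.7, 221.2])) (((534.2908325195312, -
scene (array([ 541.1, -104.6,  178.2]), 256, array([261.6, 162.9])) (((538.0121459960938, 
wrist (array([ 539.3, -102.4,  179.2]), 66, array([254.8, 221.1])) (((534.0079956054688, -
```

Request:
{"method": "arm_command", "body": {
  "deltas": [
    {"linear": [0, -0.0005, 0], "delta_rot": [-0.005, 0, 0], "claw": 0},
    {"linear": [0, -0.0015, 0], "delta_rot": [-0.015, 0, 0], "claw": 0},
    {"linear": [0, -0.0023, 0], "delta_rot": [-0.023, 0, 0], "claw": 0},
    {"linear": [0, -0.0028, 0], "delta_rot": [-0.028, 0, 0], "claw": 0},
    {"linear": [0, -0.0028, 0], "delta_rot": [-0.028, 0, 0], "claw": 0},
    {"linear": [0, -0.0028, 0], "delta_rot": [-0.028, 0, 0], "claw": 0},
    {"linear": [0, -0.002, 0], "delta_rot": [-0.02, 0, 0], "claw": 0},
    {"linear": [0, -0.001, 0], "delta_rot": [-0.01, 0, 0], "claw": 0},
    {"linear": [0, 0, 0], "delta_rot": [0, 0, 0], "claw": 0},
    {"linear": [0, 0, 0], "delta_rot": [0, 0, 0], "claw": 0},
    {"linear": [0, 0, 0], "delta_rot": [0, 0, 0], "claw": 0},
    {"linear": [0, 0, 0], "delta_rot": [0, 0, 0], "claw": 0}
  ]
}}

```text
time: 21.6
ee_pos: [537.7, -102.0, 279.1]
orientation: [-0.0, 0.743, 0.669, -0.0]
force: [0.5, 0.2, -3.9]
gripper_width: 15.2
```

```bash
python3 b.py scene wrist scene wrist | cut -c1-90
```

```text
21.6 [ 537.7 -102.   279.1] [-0.000e+00  7.432e-01  6.691e-01 -1.000e-04] [ 0.5  0.2 -3.9]
scene (array([ 538.3, -104.3,  178.2]), 253, array([262.7, 162.5])) (((537.1807250976562, 
wrist (array([ 536.3, -102.1,  179.5]), 70, array([254.7, 218. ])) (((534.0671997070312, -
scene (array([ 538.5, -104.4,  178.2]), 252, array([262.7, 162.5])) (((538.209228515625, -
wrist (array([ 536.5, -102.3,  179.1]), 69, array([254.7, 218. ])) (((533.8759765625, -100
```

The ball is at rest about 1 mm from the middle. Now the quarter turn, 5 s, level.

Request:
{"method": "arm_command", "body": {
  "deltas": [
    {"linear": [0, 0, 0], "delta_rot": [0, 0, 0.0001], "claw": 0},
    {"linear": [0, 0, 0], "delta_rot": [0, 0, 0.0006], "claw": 0},
    {"linear": [0, 0, 0], "delta_rot": [0, 0, 0.0019], "claw": 0},
    {"linear": [0, 0, 0], "delta_rot": [0, 0, 0.0043], "claw": 0},
    {"linear": [0, 0, 0], "delta_rot": [0, 0, 0.008], "claw": 0},
    {"linear": [0, 0, 0], "delta_rot": [0, 0, 0.0135], "claw": 0},
    {"linear": [0, 0, 0], "delta_rot": [0, 0, 0.0208], "claw": 0},
    {"linear": [0, 0, 0], "delta_rot": [0, 0, 0.0302], "claw": 0},
    {"linear": [0, 0, 0], "delta_rot": [0, 0, 0.0418], "claw": 0},
    {"linear": [0, 0, 0], "delta_rot": [0, 0, 0.0557], "claw": 0},
    {"linear": [0, 0, 0], "delta_rot": [0, 0, 0.0721], "claw": 0},
    {"linear": [0, 0, 0], "delta_rot": [0, 0, 0.091], "claw": 0}
  ]
}}

```text
time: 22.8
ee_pos: [537.7, -102.0, 279.2]
orientation: [0.0, 0.773, 0.634, 0.0]
force: [0.4, -1.8, -4.0]
gripper_width: 15.4
```

Request:
{"method": "arm_command", "body": {
  "deltas": [
    {"linear": [0, 0, 0], "delta_rot": [0, 0, 0.0215], "claw": 0},
    {"linear": [0, 0, 0], "delta_rot": [0, 0, 0.0452], "claw": 0},
    {"linear": [0, 0, 0], "delta_rot": [0, 0, 0.0716], "claw": 0},
    {"linear": [0, 0, 0], "delta_rot": [0, 0, 0.1004], "claw": 0},
    {"linear": [0, 0, 0], "delta_rot": [0, 0, 0.1318], "claw": 0},
    {"linear": [0, 0, 0], "delta_rot": [0, 0, 0.1653], "claw": 0},
    {"linear": [0, 0, 0], "delta_rot": [0, 0, 0.2009], "claw": 0},
    {"linear": [0, 0, 0], "delta_rot": [0, 0, 0.2388], "claw": 0},
    {"linear": [0, 0, 0], "delta_rot": [0, 0, 0.2785], "claw": 0},
    {"linear": [0, 0, 0], "delta_rot": [0, 0, 0.32], "claw": 0},
    {"linear": [0, 0, 0], "delta_rot": [0, 0, 0.3631], "claw": 0},
    {"linear": [0, 0, 0], "delta_rot": [0, 0, 0.4077], "claw": 0}
  ]
}}

```text
time: 23.8
ee_pos: [537.7, -102.0, 279.2]
orientation: [0.0, 0.886, 0.464, 0.0]
force: [-0.5, 0.2, -3.8]
gripper_width: 15.4
```

Request:
{"method": "arm_command", "body": {
  "deltas": [
    {"linear": [0, 0, 0], "delta_rot": [0, 0, 0.0459], "claw": 0},
    {"linear": [0, 0, 0], "delta_rot": [0, 0, 0.0928], "claw": 0},
    {"linear": [0, 0, 0], "delta_rot": [0, 0, 0.1406], "claw": 0},
    {"linear": [0, 0, 0], "delta_rot": [0, 0, 0.189], "claw": 0},
    {"linear": [0, 0, 0], "delta_rot": [0, 0, 0.2378], "claw": 0},
    {"linear": [0, 0, 0], "delta_rot": [0, 0, 0.2868], "claw": 0},
    {"linear": [0, 0, 0], "delta_rot": [0, 0, 0.3359], "claw": 0},
    {"linear": [0, 0, 0], "delta_rot": [0, 0, 0.3847], "claw": 0},
    {"linear": [0, 0, 0], "delta_rot": [0, 0, 0.4331], "claw": 0},
    {"linear": [0, 0, 0], "delta_rot": [0, 0, 0.4809], "claw": 0},
    {"linear": [0, 0, 0], "delta_rot": [0, 0, 0.5279], "claw": 0},
    {"linear": [0, 0, 0], "delta_rot": [0, 0, 0.5737], "claw": 0}
  ]
}}

```text
time: 24.8
ee_pos: [537.7, -101.9, 279.2]
orientation: [-0.0, 0.981, 0.194, 0.0]
force: [-0.2, 0.2, -3.9]
gripper_width: 15.7
```

Request:
{"method": "arm_command", "body": {
  "deltas": [
    {"linear": [0, 0, 0], "delta_rot": [0, 0, 0.0446], "claw": 0},
    {"linear": [0, 0, 0], "delta_rot": [0, 0, 0.0877], "claw": 0},
    {"linear": [0, 0, 0], "delta_rot": [0, 0, 0.1292], "claw": 0},
    {"linear": [0, 0, 0], "delta_rot": [0, 0, 0.1689], "claw": 0},
    {"linear": [0, 0, 0], "delta_rot": [0, 0, 0.2068], "claw": 0},
    {"linear": [0, 0, 0], "delta_rot": [0, 0, 0.2424], "claw": 0},
    {"linear": [0, 0, 0], "delta_rot": [0, 0, 0.2759], "claw": 0},
    {"linear": [0, 0, 0], "delta_rot": [0, 0, 0.3073], "claw": 0},
    {"linear": [0, 0, 0], "delta_rot": [0, 0, 0.3361], "claw": 0},
    {"linear": [0, 0, 0], "delta_rot": [0, 0, 0.3625], "claw": 0},
    {"linear": [0, 0, 0], "delta_rot": [0, 0, 0.3862], "claw": 0},
    {"linear": [0, 0, 0], "delta_rot": [0, 0, 0.4077], "claw": 0}
  ]
}}

```text
time: 25.8
ee_pos: [537.7, -101.9, 279.2]
orientation: [-0.0, 1.0, -0.008, 0.0]
force: [-0.4, 0.2, -4.3]
gripper_width: 15.7
```

Request:
{"method": "arm_command", "body": {
  "deltas": [
    {"linear": [0, 0, 0], "delta_rot": [0, 0, 0.0189], "claw": 0},
    {"linear": [0, 0, 0], "delta_rot": [0, 0, 0.0353], "claw": 0},
    {"linear": [0, 0, 0], "delta_rot": [0, 0, 0.0492], "claw": 0},
    {"linear": [0, 0, 0], "delta_rot": [0, 0, 0.0608], "claw": 0},
    {"linear": [0, 0, 0], "delta_rot": [0, 0, 0.0702], "claw": 0},
    {"linear": [0, 0, 0], "delta_rot": [0, 0, 0.0775], "claw": 0},
    {"linear": [0, 0, 0], "delta_rot": [0, 0, 0.083], "claw": 0},
    {"linear": [0, 0, 0], "delta_rot": [0, 0, 0.0867], "claw": 0},
    {"linear": [0, 0, 0], "delta_rot": [0, 0, 0.0891], "claw": 0},
    {"linear": [0, 0, 0], "delta_rot": [0, 0, 0.0904], "claw": 0},
    {"linear": [0, 0, 0], "delta_rot": [0, 0, 0.0909], "claw": 0},
    {"linear": [0, 0, 0], "delta_rot": [0, 0, 0.091], "claw": 0}
  ]
}}

```text
time: 26.8
ee_pos: [537.7, -102.0, 279.2]
orientation: [0.0, 0.999, -0.052, 0.0]
force: [0.3, -1.1, -4.3]
gripper_width: 15.4
```

Request:
{"method": "arm_command", "body": {
  "deltas": [
    {"linear": [0, 0, 0], "delta_rot": [0, 0, 0], "claw": 0},
    {"linear": [0, 0, 0], "delta_rot": [0, 0, 0], "claw": 0},
    {"linear": [0, 0, 0], "delta_rot": [0, 0, 0], "claw": 0},
    {"linear": [0, 0, 0], "delta_rot": [0, 0, 0], "claw": 0},
    {"linear": [0, 0, 0], "delta_rot": [0, 0, 0], "claw": 0},
    {"linear": [0, 0, 0], "delta_rot": [0, 0, 0], "claw": 0}
  ]
}}

```text
time: 27.3
ee_pos: [537.7, -102.0, 279.2]
orientation: [0.0, 0.999, -0.053, 0.0]
force: [1.2, 0.1, -4.9]
gripper_width: 15.3
```

```bash
python3 b.py scene wrist top scene wrist
python3 -c "
from h import *
import pickle
L=lambda n:pickle.load(open(n+'.pkl','rb'))['img']
a=L('scene')[70:280,60:320];c=L('wrist')[40:340,150:450]
cv2.imwrite('pics/q1.png',np.hstack([cv2.resize(a,(495,400)),cv2.resize(c,(300,400))]))
t=pickle.load(open('top.pkl','rb'))
from m import cloud,a as A
P=cloud(t);D=abs(t['img'].astype(int)-A['top']['img']).sum(-1)
for nm,(u,v) in dict(egg=(207,193),milk=(250,195),spool=(310,199),cop=(354,197)).items(): print(nm,D[v-8:v+9,u-8:u+9].mean().round(1))
"
```

```text
27.3 [ 537.7 -102.   279.2] [ 0.      0.9986 -0.0525  0.    ] [ 1.2  0.1 -4.9] [-0.07  0.01 -0.02] 15.25
scene (array([ 537.3, -103. ,  178.3]), 251, array([263.7, 162.6])) (((538.7535400390625, -99.5813980102539), 78.75053405761719), np.int64(2056))
wrist (array([ 536.1, -101. ,  179.1]), 82, array([254.7, 217. ])) (((537.76025390625, -98.44970703125), 77.42774200439453), np.int64(22242))
top None (((549.7052001953125, -56.73847579956055), 58.545841217041016), np.int64(381))
scene (array([ 537.3, -102.8,  178.1]), 253, array([263.7, 162.6])) (((538.617919921875, -101.43836975097656), 79.34732055664062), np.int64(2062))
wrist (array([ 536.2, -101. ,  179.4]), 82, array([254.7, 217. ])) (((537.8388671875, -98.46543884277344), 77.45050048828125), np.int64(22266))
egg 11.6
milk 10.1
spool 96.4
cop 200.5
```

View pics/q1.png

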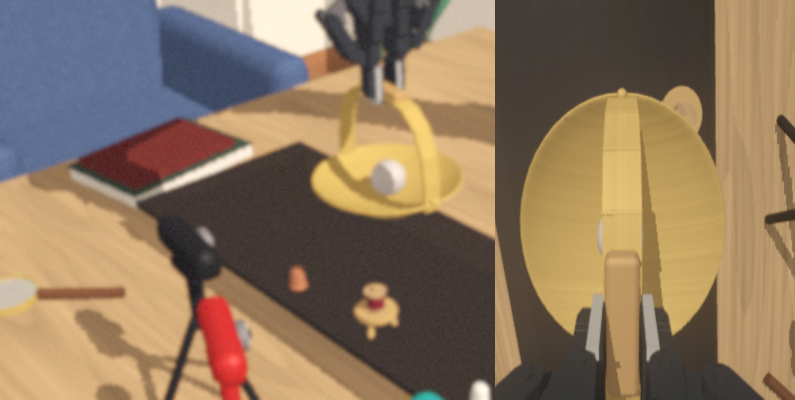

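The handle now arches square across the view, with the ball at rest in the middle. The copper thimble and spool stool stand where they were; the arm hides them in the top view, but the scene view shows both. I'll hand in.

```bash
python3 -c "
from station import *
print(hand_in())"
```

```text
the job is handed in; nothing more can be done
None
```

I lifted the dish by its wooden grip and held it about 200 mm in front of the black webcam's lens. I tipped it 10° towards the webcam for about a second, brought it level, and then gave it a quarter turn. The job was handed in at about 27.6 s, with the dish still held there.

**Ball after the tip:** it came to rest about 8 mm towards the webcam instead of in the middle. Before the turn I brought it back with four small back-tip pulses of 0.7° to 1.6°; the first did not move it. It stopped about 1 mm from the middle.

**Last checks:**
- **Ball:** at rest at about (537, -102, 179) mm. Two cameras agreed to about 2 mm, and it sits within about 2 mm of the axis under the grip.
- **Dish:** the tool is vertical, so the dish is level, and the grip is steady at 15.3 mm. The handle is square to the view by my estimate of the webcam's heading, good to about 1°.
- **Bystanders:** the egg and milk thimble are unchanged in the top view. The arm hid the spool stool and copper thimble there, but the scene view shows both still in place.

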